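# Find the full salt tin by its weight and show it to the customer

### The arm

A 7-joint arm with a two-finger parallel gripper is mounted at the origin on the work surface. World frame = base frame: x ahead of the robot, y to its left, z up, the work surface at z = 0. Lengths are in m, angles in rad, forces in N, time in s.
With the tool pointing down it reaches from about 0.4 to 0.85 m from the base axis. Payload 4.5 kg.
Tool frame: the origin (TCP) lies midway between the tips of the shut fingers; the grasp point (between the pads) lies 19 mm behind it; x points along the fingers, y is the direction in which the jaws open and shut, and the axes are right-handed (so a half turn about x gives the same grasp; the last joint's range is limited). The gripper opens to 88 mm and grips with 3 to 60 N. Pads are 18 mm wide; open, the fingers measure 123 mm over their backs; the gripper's body (75 mm by 187 mm) begins 45 mm behind the grasp point.
Start: joints at [1.251, 0.689, -0.195, 1.565, 0.157, 0.902, -0.215], TCP at [0.217, -0.586, 0.239] pointing down, gripper open.
Joint ranges: [-3.01, 3.01], [-0.46, 2.08], [-1.47, 1.51], [0.13, 2.56], [-1, 4.14], [0.04, 2.09], [-2.66, 2.66]. Speed limits (rad/s): [2.57, 2.57, 3.14, 3.14, 3.14, 3.14, 3.14].

### API

Orientations are given as a unit quaternion [x, y, z, w].
In Python, from plant import r gives the robot as it stands.
- The arm moves only by the tool arm_command, never from a script. Its argument "plan" is a list of rows, each a list of 5 numbers: the finger opening in m, from 0 to 0.0881, then the shift along the tool's x, y, z in m, then the turn about the tool's x in rad. In form: [[grip, dx, dy, dz, roll], ...]. A call has 1 to 12 rows; each row shifts and turns the commanded pose from where the row before left it, along the tool's axes as they then stand; what a row does not reach is not made up. A row lasts 1/8 s, in which the tool goes at most 62.5 mm and 10.7 degrees, less where a joint would pass 70% of its speed; a pose out of reach is approached as far as the arm can. A call is refused whole if a number of a shift passes 0.0625 or a number of a turn 0.188, either way. A call with a gripper value outside its range is refused whole. The fingers move at their own pace and stop on an object; "force" is the grip in N (left out, the last holds). Time passes only in rows, so rows that do not move let the fingers close. It gives the time, the measured TCP pose, the force and the opening at its end, in the units of the state.
- r.get_state(): the state, without advancing time (a new reading comes with each control period).
- r.snapshot(name): name is "scene" or "top" or "wrist"; returns (picture, depth): 400x640x3 uint8, red, green, blue; 400x640 float32, m along the optical axis (not along the pixel's ray), 0 where there is no reading.
- r.calibration(name): a dict with "fx", "fy", "cx", "cy" (pixels), "eye" and "orientation" of the camera in the world; the wrist camera has in their place "mount" (4x4, takes a point from camera to tool coordinates, whose origin is the TCP and whose axes are the tool frame's). Camera axes: x right, y down, z forward; pixel columns grow to the right and rows downward; lengths in m; the calibration is good to about 2 mm. The wrist camera is an equidistant fisheye: a pixel r from the principal point sees the ray r / f radians off the axis. A picture is of the moment at which its call begins: read the wrist's pose just before it. calibration takes no time and is no camera call.
- r.finish_job(): hands the job in, once; it reports no verdict.
The state is a dict: "clock": time; "q": joint angles; "qd": joint speeds; "joint_torque": joint torques, N m; "tool_pos": TCP position; "eef_rot": TCP orientation; "contact_force": force on the tool from outside, world axes, zero at the start; "moment": the same for the moment, N m; "opening": opening from 0.0 (shut) to 1.0 (fully open).
Only numpy, scipy, OpenCV 4.12 (cv2) and the standard library are available. Lean on these libraries where they do the work, as an engineer would, in place of code of your own. Each camera call takes 0.05 s, during which the arm holds its last target.

### The job

A customer wants a full tin of salt: three identical closed tins stand on the counter, and only the heaviest is full, so lift them to feel which one that is. Set the two lighter ones down gently, upright, on the steel refill tray, leave everything else on the counter as it is, and finish with the full tin still gripped and held up, upright and still, at least 15 cm clear of the counter, its label facing straight across the counter to the customer's side (away from the robot). Do not put it down or let it go: the program ends while holding it.

Things in the scene. Friction and masses are not known exactly. Their poses are not given: they have to be found in the camera images.
- tin_a_mid (a point): One of three look-alike closed round green salt tins, upright, 62 mm diameter (64 over its steel lid), 78 tall. Point: its centre, 39 mm above its base; z up, x out through the middle of its label (cream panel with red picture, 50 deg to either side); a red tab on the lid lies above the label's middle. Label starts up to 1.5 rad off facing +x. The full tin (under 0.45 kg) weighs 1.7 times any other or more.
- tin_b_mid (a point): One of three look-alike closed round green salt tins, upright, 62 mm diameter (64 over its steel lid), 78 tall. Point: its centre, 39 mm above its base; z up, x out through the middle of its label (cream panel with red picture, 50 deg to either side); a red tab on the lid lies above the label's middle. Label starts up to 1.5 rad off facing +x. The full tin (under 0.45 kg) weighs 1.7 times any other or more.
- tin_c_mid (a point): One of three look-alike closed round green salt tins, upright, 62 mm diameter (64 over its steel lid), 78 tall. Point: its centre, 39 mm above its base; z up, x out through the middle of its label (cream panel with red picture, 50 deg to either side); a red tab on the lid lies above the label's middle. Label starts up to 1.5 rad off facing +x. The full tin (under 0.45 kg) weighs 1.7 times any other or more.
- refill_tray: shallow steel tray, fixed, 180 mm along its x and 320 mm along its y, walls 4 mm thick and 18 mm tall above the counter; its inner floor is 4 mm above the counter. Origin at the centre of its underside. It has room for three tins in a row along its y, 105 mm apart.
- change_dish: black coin dish, fixed towards the counter's far edge, on the customer's side, 120 mm diameter, 16 mm tall; origin at the centre of its underside, x axis straight across the counter, away from the robot (world +x).
- calculator: bystander, loose: grey pocket calculator lying flat among the tins, 110 mm along its x, 70 mm along its y, 14 mm thick; origin at the centre of its underside.
- tape_roll: bystander, loose: roll of amber tape lying flat near the tins, 70 mm outside diameter, 19 mm tall; origin at the centre of its underside.
- syrup_bottle: bystander, loose: amber bottle standing upright, 58 mm diameter, 190 mm tall; origin at the centre of its underside.
- chilli_can: bystander, loose: food can with a yellow label and pale top, standing upright, 75 mm diameter, 110 mm tall; origin at the centre of its underside.
- sweet_jar: bystander, loose: glass jar of wrapped sweets with a red cap, standing upright, 84 mm diameter, 125 mm tall; origin at the centre of its underside.
- stapler: bystander, loose: red and black stapler, 135 mm along its x, 34 mm wide, 50 mm tall; origin at the centre of its underside. The fixed gear along the counter's far edge (beyond x = 0.77 m) and sides (beyond |y| = 0.42 m) is under 140 mm tall.
Not all that is in view belongs to the job. What is shaped like the part that bears tin_b_mid but blue or purple is not meant.

How it is judged:
By the outcome, as a careful person would: the job done as asked, in the order asked, and still so for the second after the job is handed in, while the arm keeps its last pose, push and grip.
It also fails if it takes over 72 s, if anything falls off the work surface, if the arm or the gripper's body presses on something with over 40 N, if the wrist force passes 120 N, or if a joint passes its speed limit or range.

## Working session

There is one attempt and no reset: what is moved stays moved. The work goes in short steps, Python scripts to look and compute and a tool call to move; the robot and the scene stay as the last step left them, time stands still between calls to the robot, and variables do not carry over. Pictures are saved under pics/ and viewed, and the job is handed in when it is done.

Besides the shell and the picture viewer there is one more tool, called after ">>>" in YAML: its name, and indented under it one key for each argument. arm_command: Moves the arm, as the interface text tells. Its arguments: {"type":"object","properties":{"plan":{"type":"array","items":{"type":"array","items":{"type":"number"}}},"force":{"type":"number"}},"required":["plan"]}

```bash
ls; mkdir -p pics
python3 - <<'E'
from plant import r
import cv2,numpy as np
print(r.get_state())
for n in("scene","top","wrist"):
    p,d=r.snapshot(n); cv2.imwrite(f"pics/{n}0.png",p[:,:,::-1]); np.save(f"pics/{n}0.npy",d); print(n,r.calibration(n))
E
```

```text
pics
{'clock': 0.0, 'q': array([ 1.25081014,  0.68996186, -0.19452134,  1.56633038,  0.15730125,
        0.90251084, -0.21509947]), 'qd': array([-1.22086820e-03, -1.17489703e-03,  3.12432857e-04, -1.87725707e-03,
       -4.70185374e-04,  7.82185983e-04, -8.66547702e-06]), 'joint_torque': array([-1.07797946e-04, -5.27561545e+01, -1.26670361e+00, -1.53430384e+01,
       -5.24932158e-02,  6.56195145e-03,  1.89001507e-04]), 'tool_pos': array([ 0.21627076, -0.5857187 ,  0.23792767]), 'eef_rot': array([-0.69590788, -0.12508507,  0.69622539, -0.12383927]), 'contact_force': array([ 0.19342541,  0.16280429, -0.0763051 ]), 'moment': array([0.02232274, 0.01855605, 0.00466479]), 'opening': 0.9959895005160796}
scene {'fx': 457.025525247534, 'fy': 457.025525247534, 'cx': 314.9535129409278, 'cy': 193.10241886900783, 'eye': array([ 0.90746006, -0.5569309 ,  0.95485306]), 'orientation': array([ 0.91380446,  0.24978185, -0.09132975, -0.30696792])}
top {'fx': 443.7539678230219, 'fy': 443.7539678230219, 'cx': 315.9247342826055, 'cy': 202.5316325650111, 'eye': array([0.32544454, 0.00994935, 1.22197579]), 'orientation': array([ 0.70761741, -0.69984669,  0.06695404, -0.07077694])}
wrist {'fx': 309.70691628693146, 'fy': 309.70691628693146, 'cx': 316.7476659876196, 'cy': 199.50605447009292, 'mount': array([[ 4.46010556e-04, -2.79235234e-01,  9.60222623e-01,
        -1.45168856e-01],
       [ 9.99999900e-01,  9.58284417e-05, -4.36619409e-04,
        -3.57305701e-04],
       [ 2.99028849e-05,  9.60222722e-01,  2.79235248e-01,
        -7.17810483e-02],
       [ 0.00000000e+00,  0.00000000e+00,  0.00000000e+00,
         1.00000000e+00]])}
```

View pics/scene0.png

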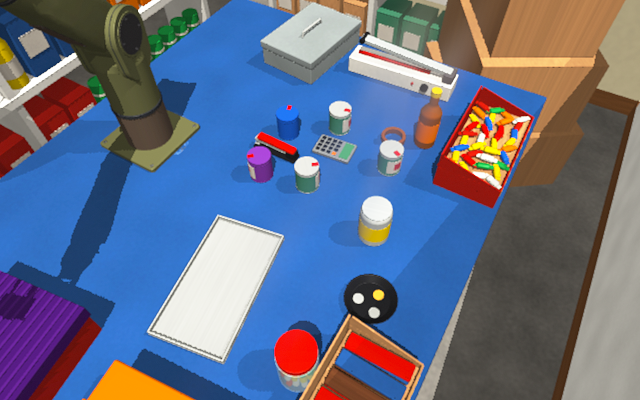

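View pics/top0.png

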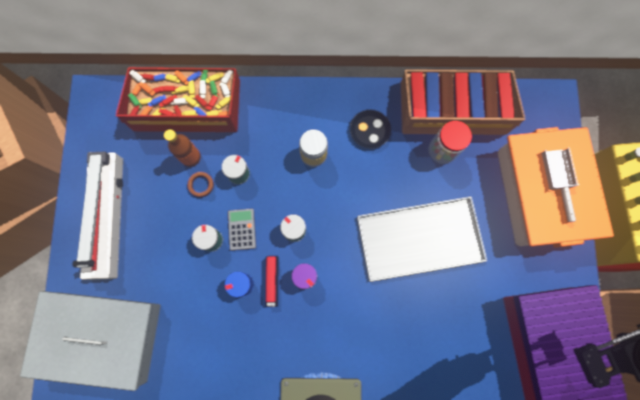

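The scene shows three green tins, in the top view at about (235,168), (204,237) and (292,228). The look-alikes are blue at (238,285) and purple at (304,276). Only the green ones fit the description. I'll confirm that in an enlarged crop.

Run:
```python
import cv2,numpy as np
t=cv2.imread("pics/top0.png")[130:310,150:330]; s=cv2.imread("pics/scene0.png")[85:265,235:435]
cv2.imwrite("pics/crop0.png",np.hstack([cv2.resize(t,(400,400),interpolation=2),cv2.resize(s,(400,400)[:1]+(400,),interpolation=2)]))
```

```text
(no output)
```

View pics/crop0.png

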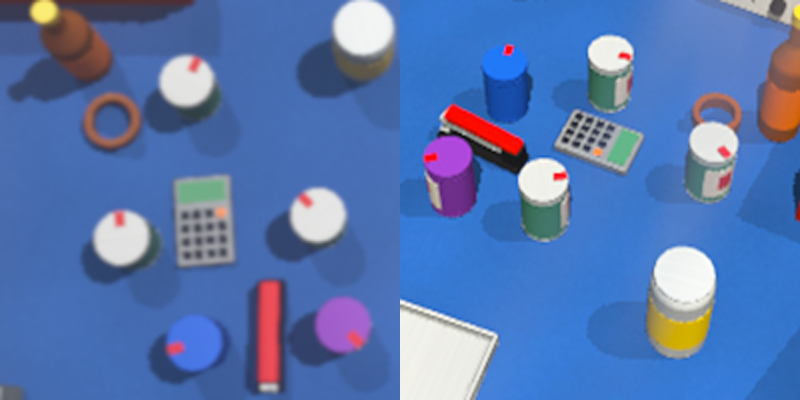

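View pics/wrist0.png

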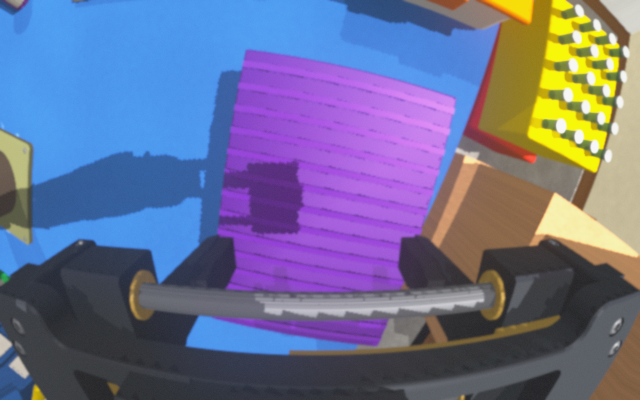

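The crop confirms it: three green-bodied, steel-lidded tins at (235,168), (204,237) and (292,228). The blue and purple ones are decoys. Next I measure from the two views.

```bash
cat > h.py <<'E'
import cv2,numpy as np
from scipy.spatial.transform import Rotation as R
def ray(c,uv):
    d=np.array([(uv[0]-c['cx'])/c['fx'],(uv[1]-c['cy'])/c['fy'],1.]); d=R.from_quat(c['orientation']).apply(d); return np.array(c['eye']),d/np.linalg.norm(d)
def plane(c,uv,z):
    e,d=ray(c,uv); return e+d*(z-e[2])/d[2]
def tri(c1,u1,c2,u2):
    e1,d1=ray(c1,u1);e2,d2=ray(c2,u2)
    A=np.stack([d1,-d2],1); t=np.linalg.lstsq(A,e2-e1,rcond=None)[0]
    p,q=e1+t[0]*d1,e2+t[1]*d2
    return (p+q)/2,np.linalg.norm(p-q)
def lids(im,box):
    hsv=cv2.cvtColor(im,cv2.COLOR_BGR2HSV)
    m=((hsv[...,1]<60)&(hsv[...,2]>165)).astype(np.uint8)
    red=(((hsv[...,0]<8)|(hsv[...,0]>172))&(hsv[...,1]>110)&(hsv[...,2]>120)).astype(np.uint8)
    out=[]
    cs,_=cv2.findContours(m,cv2.RETR_EXTERNAL,cv2.CHAIN_APPROX_NONE)
    for c in cs:
        if 150<cv2.contourArea(c)<1500 :
            h=cv2.convexHull(c); e=cv2.fitEllipse(h); out.append((e,cv2.contourArea(c)))
    return out,red
def tab(red,e):
    mm=np.zeros_like(red); cv2.ellipse(mm,(e[0],(e[1][0]*1.05,e[1][1]*1.05),e[2]),1,-1)
    ys,xs=np.nonzero(mm&red); return (xs.mean(),ys.mean(),len(xs)) if len(xs) else None
E
python3 - <<'E'
from h import *
from plant import r
for n in("top","scene"):
    im=cv2.imread(f"pics/{n}0.png"); o,red=lids(im,None); print(n)
    c=r.calibration(n)
    for e,a in o: 
        t=tab(red,e); print(np.round(e[0],1),np.round(e[1],1),a, t and np.round(t,1), plane(c,e[0],.078).round(3), t and plane(c,t[:2],.08).round(3))
E
```

```text
top
[ 10.3 312.2] [20.3 36.3] 357.0 None [0.262 0.782 0.078] None
[204.2 236.3] [23.6 25.3] 406.5 [203.1 227.9  14. ] [0.459 0.306 0.078] [0.481 0.31  0.08 ]
[292.7 226.2] [23.5 24.7] 400.5 [287.2 219.8  14. ] [0.488 0.077 0.078] [0.504 0.092 0.08 ]
[233.5 165.8] [22.1 24.4] 368.0 [237.3 158.4  12. ] [0.649 0.239 0.078] [0.669 0.229 0.08 ]
[563.8 182.2] [25.1 81.7] 772.0 None [ 0.613 -0.637  0.078] None
[313.3 142.1] [25.  27.5] 509.5 None [0.718 0.026 0.078] None
[227.5  83.2] [14.4 25.3] 150.5 [233.   84.6  66. ] [0.887 0.267 0.078] [0.882 0.251 0.08 ]
scene
[587.7 385.7] [18.2 31.2] 182.0 None [ 1.206 -0.116  0.078] None
[617.5 383.1] [15.6 50. ] 423.5 None [ 1.252 -0.084  0.078] None
[429.8 380. ] [16.  55.2] 441.5 None [ 0.957 -0.252  0.078] None
[585.  342.7] [12.4 53.9] 164.0 None [ 1.186 -0.037  0.078] None
[449.1 331.7] [ 8.  91.3] 293.0 None [ 0.955 -0.149  0.078] None
[621.7 307.6] [ 23.8 120. ] 855.5 None [1.234 0.074 0.078] None
[607.1 249. ] [ 8.7 50.7] 166.0 None [1.185 0.201 0.078] None
[621.  253.7] [18.9 85.5] 454.5 None [1.213 0.204 0.078] None
[376.7 210.3] [29.1 31.8] 689.5 None [0.705 0.041 0.078] None
[306.1 165.8] [19.8 24.3] 325.5 [314.6 163.7  19. ] [0.49  0.075 0.078] [0.506 0.09  0.08 ]
[391.6 148.6] [18.5 24.3] 325.5 [397.  152.3  20. ] [0.652 0.237 0.078] [0.67 0.23 0.08]
[339.9 108.7] [16.4 22.2] 234.0 [347.  109.8  13. ] [0.462 0.303 0.078] [0.482 0.307 0.08 ]
[28.9 79.2] [ 41.3 107.6] 1305.0 None [-0.414 -0.052  0.078] None
[410.6  40.7] [17.4 22.1] 198.5 None [0.504 0.698 0.078] None
[32.9 42.9] [25.3 27.3] 189.5 None [-0.559  0.078  0.078] None
[155.5   8.8] [18.7 36.8] 267.5 None [-0.348  0.429  0.078] None
```

Run:
```python
from h import *
from plant import r
ct,cs=r.calibration("top"),r.calibration("scene")
T={'T2':((204.2,236.3),(339.9,108.7),(203.1,227.9),(347,109.8)),'T3':((292.7,226.2),(306.1,165.8),(287.2,219.8),(314.6,163.7)),'T1':((233.5,165.8),(391.6,148.6),(237.3,158.4),(397,152.3))}
for k,v in T.items():
    p,e=tri(ct,v[0],cs,v[1]); q,e2=tri(ct,v[2],cs,v[3]); a=(plane(ct,v[2],.08)-plane(ct,v[0],.078)+plane(cs,v[3],.08)-plane(cs,v[1],.078))
    print(k,p.round(4),round(e,4),q.round(4),'yaw',np.arctan2(a[1],a[0]).round(3))
# tray
for n,c in(("top",ct),("scene",cs)):
    im=cv2.imread(f"pics/{n}0.png"); hsv=cv2.cvtColor(im,cv2.COLOR_BGR2HSV)
    m=((hsv[...,1]<70)&(hsv[...,2]>120)).astype(np.uint8)
    m=cv2.morphologyEx(m,cv2.MORPH_CLOSE,np.ones((5,5)))
    b=[x for x in cv2.findContours(m,0,1)[0] if cv2.contourArea(x)>4000]
    for x in b:
        q=cv2.minAreaRect(x); ap=cv2.approxPolyDP(x,.03*cv2.arcLength(x,True),True)[:,0]
        if len(ap)==4: 
            P=np.array([plane(c,u,.018) for u in ap]); print(n,ap.tolist(),P.round(3).tolist(),P.mean(0))
d=np.load("pics/top0.npy")
print(r.get_state()['q'], R.from_quat(r.get_state()['eef_rot']).as_matrix().round(3))
```

```text
T2 [0.4597 0.3071 0.0736] 0.0001 [0.4809 0.3102 0.0769] yaw 0.181
T3 [0.4886 0.0774 0.0746] 0.0001 [0.5049 0.092  0.0775] yaw 0.748
T1 [0.6505 0.2399 0.0745] 0.0006 [0.6696 0.2296 0.0803] yaw -0.402
top [[471, 197], [359, 215], [368, 279], [485, 261]] [[0.583, -0.411, 0.018], [0.53, -0.101, 0.018], [0.356, -0.124, 0.018], [0.408, -0.439, 0.018]] [ 0.46932998 -0.26871113  0.018     ]
top [[89, 152], [79, 277], [115, 278], [122, 158]] [[0.703, 0.663, 0.018], [0.353, 0.651, 0.018], [0.351, 0.554, 0.018], [0.686, 0.568, 0.018]] [0.52316916 0.60897651 0.018     ]
top [[0, 0], [0, 51], [639, 57], [639, 0]] [[1.183, 0.989, 0.018], [1.013, 0.963, 0.018], [1.011, -0.929, 0.018], [1.199, -0.954, 0.018]] [1.10135014 0.01727383 0.018     ]
scene [[217, 215], [147, 332], [223, 363], [283, 236]] [[0.354, -0.132, 0.018], [0.413, -0.443, 0.018], [0.591, -0.412, 0.018], [0.53, -0.1, 0.018]] [ 0.47195116 -0.27180109  0.018     ]
[ 1.25081836  0.68980086 -0.19457346  1.56606215  0.15729534  0.90251773
 -0.21507996] [[-0.001  0.347 -0.938]
 [ 0.001 -0.938 -0.347]
 [-1.    -0.001  0.   ]]
```

Run:
```python
from h import *
from plant import r
c=r.calibration("top"); im=cv2.imread("pics/top0.png"); d=np.load("pics/top0.npy")
for n,u in dict(calc=(242,230),chilli=(314,145),stapB=(271,303),stapT=(271,258),blue=(238,283),pur=(304,274),tape=(200,184),bottle=(170,135)).items():
    e,dr=ray(c,u); dz=d[u[1],u[0]]; f=R.from_quat(c['orientation']).apply([0,0,1]); print(n,(e+dr*dz/(dr@f)).round(3))
```

```text
calc [0.485 0.219 0.016]
chilli [0.698 0.024 0.113]
stapB [0.291 0.132 0.031]
stapT [0.408 0.135 0.042]
blue [0.341 0.212 0.08 ]
pur [0.366 0.046 0.08 ]
tape [0.616 0.346 0.004]
bottle [0.694 0.376 0.191]
```

Both views agree within 1–2 mm:

| Item | x, y | Yaw |
|---|---|---|
| T3 | (0.489, 0.077) | 0.75 |
| T2 | (0.460, 0.306) | 0.18 |
| T1 | (0.650, 0.239) | -0.40 |
| Tray centre | (0.470, -0.270) | 0.18 |

The lids triangulate to 74–77 mm, close to the stated 78. I start with T3.

```bash
cat >> h.py <<'E'
def go(tx,ty,tz,theta=None):
    """after the roll: tool-axis displacement to the target"""
    from plant import r
    s=r.get_state(); M=R.from_quat(s['eef_rot']).as_matrix(); roll=0
    a=np.arctan2(M[1,1],M[0,1])
    if theta is not None:
        roll=-((theta-a+np.pi/2)%np.pi-np.pi/2); M=M@R.from_rotvec([roll,0,0]).as_matrix()
    d=M.T@(np.array([tx,ty,tz])-s['tool_pos'])
    print('pos',s['tool_pos'].round(4),'jaw',a.round(3),'tilt',M[2,0].round(4),'roll',np.round(roll,3),'d',d.round(4),'n',np.linalg.norm(d)/.0625,'q7',s['q'][6].round(2),'t',s['clock'],'F',s['contact_force'].round(2),'op',round(s['opening'],3))
E
python3 -c "
from h import *
go(.42,-.3,.24,-.823)
go(.489,.077,.24,-.823)"
```

```text
pos [ 0.2164 -0.5859  0.2381] jaw -1.217 tilt -1.0 roll -0.394 d [-0.0016 -0.0711 -0.3437] n 5.615717153580352 q7 -0.22 t 0.15 F [ 0.19 -0.28  0.44] op 0.994
pos [ 0.2164 -0.5859  0.2381] jaw -1.217 tilt -1.0 roll -0.394 d [-0.0012 -0.3006 -0.6507] n 11.467853950466878 q7 -0.22 t 0.15 F [ 0.19 -0.28  0.44] op 0.994
```

>>> arm_command:
  plan:
    - [0.088, 0, 0, 0, -0.13]
    - [0.088, 0, 0, 0, -0.13]
    - [0.088, 0, 0, 0, -0.134]
    - [0.088, 0, -0.01, -0.055, 0]
    - [0.088, 0, -0.01, -0.058, 0]
    - [0.088, 0, -0.01, -0.058, 0]
    - [0.088, 0, -0.01, -0.058, 0]
    - [0.088, 0, -0.015, -0.057, 0]
    - [0.088, 0, -0.016, -0.057, 0]
  force: 20

```text
clock: 1.27
tool_pos: [0.4206, -0.2994, 0.2386]
eef_rot: [0.658, 0.258, -0.658, 0.258]
contact_force: [0.5, 0.2, -0.1]
opening: 1.001
```

```bash
python3 -c "
from h import *
go(.489,.077,.2,-.823)"
```

```text
pos [ 0.4206 -0.2994  0.2386] jaw -0.823 tilt -1.0 roll -0.0 d [ 0.0386 -0.2295 -0.3061] n 6.151456277791777 q7 -0.52 t 1.275 F [ 0.53  0.24 -0.14] op 1.001
```

>>> arm_command:
  plan:
    - [0.088, 0, -0.033, -0.044, 0]
    - [0.088, 0, -0.033, -0.044, 0]
    - [0.088, 0, -0.033, -0.044, 0]
    - [0.088, 0, -0.033, -0.044, 0]
    - [0.088, 0.01, -0.033, -0.044, 0]
    - [0.088, 0.01, -0.033, -0.044, 0]
    - [0.088, 0.018, -0.0315, -0.042, 0]
    - [0.088, 0, 0, 0, 0]
    - [0.088, 0, 0, 0, 0]

```text
clock: 2.4
tool_pos: [0.4877, 0.0746, 0.2005]
eef_rot: [-0.658, -0.258, 0.659, -0.259]
contact_force: [0.9, 0.1, 0.5]
opening: 1.001
```

Run:
```python
from h import *
from plant import r
go(.489,.077,.03,-.823)
p,d=r.snapshot("wrist"); cv2.imwrite("pics/w1.png",p[:,:,::-1])
```

```text
pos [0.4877 0.0746 0.2005] jaw -0.823 tilt -1.0 roll -0.0 d [ 0.1705 -0.0009 -0.0028] n 2.7286207307462598 q7 -1.29 t 2.4 F [0.95 0.08 0.48] op 1.001
```

View pics/w1.png

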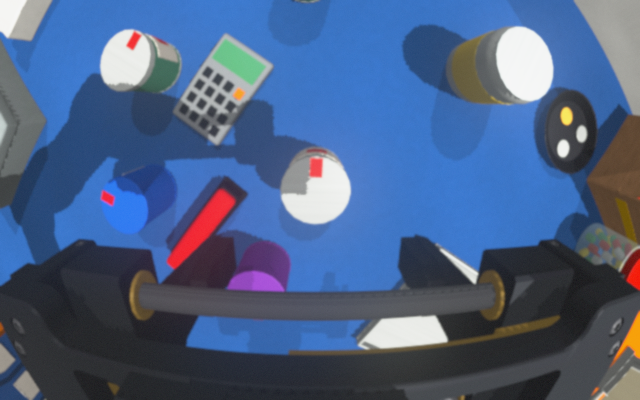

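The wrist view shows T3's lid centred at (316,187), midway between the fingers, with its tab at (317,167) pointing straight along -z. That matches the plan. I'll check it by fisheye ray and take a force baseline.

```bash
cat >> h.py <<'E'
def wplane(uv,z,s):
    from plant import r
    c=r.calibration("wrist"); v=np.array([uv[0]-c['cx'],uv[1]-c['cy']]); rr=np.linalg.norm(v); th=rr/c['fx']
    d=np.array([*(v/rr*np.sin(th)),np.cos(th)]); m=c['mount']; M=R.from_quat(s['eef_rot']).as_matrix()
    e=M@m[:3,3]+s['tool_pos']; d=M@(m[:3,:3]@d); return e+d*(z-e[2])/d[2]
def weigh(n=12):
    from plant import r
    F=[];T=[]
    for i in range(n):
        s=r.get_state(); F.append(s['contact_force']);T.append(s['joint_torque']); r.snapshot("top")
    F=np.array(F);print('F',F.mean(0).round(3),'std',F.std(0).round(3),'tau',np.mean(T,0).round(3),s['tool_pos'].round(4))
E
python3 - <<'E'
from h import *
from plant import r
s=r.get_state()
im=cv2.imread("pics/w1.png"); hsv=cv2.cvtColor(im,cv2.COLOR_BGR2HSV)
m=((hsv[...,1]<60)&(hsv[...,2]>95)).astype(np.uint8); m[:140]=0;m[232:]=0;m[:,:270]=0;m[:,360:]=0
c=max(cv2.findContours(m,0,1)[0],key=cv2.contourArea); e=cv2.fitEllipse(cv2.convexHull(c)); print(e,wplane(e[0],.078,s),wplane((317,167),.079,s))
weigh()
E
```

```text
((314.991455078125, 186.08924865722656), (69.52702331542969, 77.05430603027344), 0.5617144107818604) [0.49115052 0.07955796 0.078     ] [0.50517272 0.09008557 0.079     ]
F [ 0.099 -0.37  -0.073] std [0.476 0.452 0.509] tau [-1.860e-01 -4.291e+01 -1.120e+00 -1.078e+01 -1.700e-02 -7.100e-02
  2.000e-03] [0.4881 0.0752 0.2008]
```

>>> arm_command:
  plan:
    - [0.088, 0.05, -0.001, -0.003, 0]
    - [0.088, 0.05, 0, 0, 0]
    - [0.088, 0.04, 0, 0, 0]
    - [0.088, 0.03, 0, 0, 0]
    - [0.088, 0, 0, 0, 0]
    - [0.088, 0, 0, 0, 0]
  force: 20

```text
clock: 3.8
tool_pos: [0.4901, 0.0783, 0.0315]
eef_rot: [0.659, 0.258, -0.658, 0.258]
contact_force: [0.2, -0.7, 0.6]
opening: 0.995
```

>>> arm_command:
  plan:
    - [0.055, 0, 0, 0, 0]
    - [0.055, 0, 0, 0, 0]
    - [0.055, 0, 0, 0, 0]
    - [0.055, 0, 0, 0, 0]
    - [0.055, 0, 0, 0, 0]

```text
clock: 4.42
tool_pos: [0.4898, 0.0784, 0.0313]
eef_rot: [0.659, 0.258, -0.658, 0.258]
contact_force: [-1.2, 0.9, 6.8]
opening: 0.705
```

>>> arm_command:
  plan:
    - [0.055, -0.02, 0, 0, 0]
    - [0.055, -0.05, 0, 0, 0]
    - [0.055, -0.05, 0, 0, 0]
    - [0.055, -0.05, 0, 0, 0]
    - [0.055, 0, 0, 0, 0]
    - [0.055, 0, 0, 0, 0]
    - [0.055, 0, 0, 0, 0]

```text
clock: 5.3
tool_pos: [0.4882, 0.0777, 0.199]
eef_rot: [-0.657, -0.258, 0.66, -0.258]
contact_force: [0.1, 0.9, -4.2]
opening: 0.706
```

Run:
```python
from h import *
from plant import r
weigh()
p,d=r.snapshot("wrist"); cv2.imwrite("pics/w2.png",p[:,:,::-1])
go(.489,.077,.034)
go(.489,-.373,.2,0)
```

```text
F [ 0.127  0.006 -3.389] std [0.459 0.416 0.474] tau [ 1.4000e-02 -4.4992e+01 -1.3200e+00 -1.1438e+01 -1.1000e-02 -5.3000e-02
 -0.0000e+00] [0.4896 0.0781 0.2007]
pos [0.4896 0.0781 0.2008] jaw -0.823 tilt -1.0 roll 0 d [0.1668 0.0004 0.0012] n 2.6681438335348044 q7 -1.31 t 5.95 F [-0.09 -0.11 -3.61] op 0.708
pos [0.4896 0.0781 0.2008] jaw -0.823 tilt -1.0 roll -0.823 d [ 0.0008 -0.0006  0.4511] n 7.218155673891417 q7 -1.31 t 5.95 F [-0.09 -0.11 -3.61] op 0.708
```

View pics/w2.png

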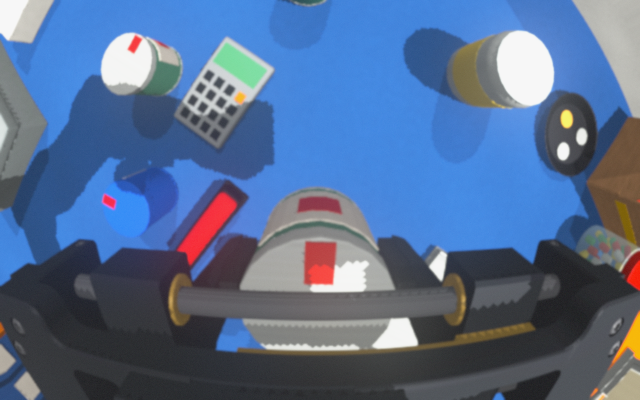

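T3 (the nearest tin, red tab at (317,262) in the wrist view) weighs about 3.3 N, or 0.34 kg. If it were a light one, the full tin would have to be over 0.57 kg, above the 0.45 kg limit, so T3 is the full one. I'll set it back in place, move the other two (weighing each to check), then pick it up again.

>>> arm_command:
  plan:
    - [0.055, 0.05, 0, 0, 0]
    - [0.055, 0.05, 0, 0, 0]
    - [0.055, 0.04, 0, 0, 0]
    - [0.055, 0.015, 0, 0, 0]
    - [0.055, 0.008, 0, 0, 0]
    - [0.055, 0.004, 0, 0, 0]
    - [0.055, 0.002, 0, 0, 0]
    - [0.055, 0, 0, 0, 0]

```text
clock: 6.95
tool_pos: [0.49, 0.0782, 0.0323]
eef_rot: [0.659, 0.258, -0.658, 0.258]
contact_force: [0.9, 0.3, -3.7]
opening: 0.71
```

Run:
```python
from h import *
go(.489,.077,.034)
```

```text
pos [0.49   0.0782 0.0323] jaw -0.823 tilt -1.0 roll 0 d [-0.0017  0.0002  0.0016] n 0.036637619337648905 q7 -1.41 t 6.95 F [ 0.93  0.32 -3.65] op 0.71
```

Force still shows the full weight, so it hasn't touched down yet. I'll creep lower.

>>> arm_command:
  plan:
    - [0.055, 0.001, 0, 0, 0]
    - [0.055, 0.0005, 0, 0, 0]
    - [0.055, 0, 0, 0, 0]
    - [0.055, 0, 0, 0, 0]

```text
clock: 7.45
tool_pos: [0.49, 0.0783, 0.0313]
eef_rot: [0.659, 0.258, -0.658, 0.258]
contact_force: [-1.3, 1.5, 7.0]
opening: 0.708
```

>>> arm_command:
  plan:
    - [0.07, 0, 0, 0, 0]
    - [0.088, 0, 0, 0, 0]
    - [0.088, 0, 0, 0, 0]
    - [0.088, 0, 0, 0, 0]
    - [0.088, -0.03, 0, 0, 0]
    - [0.088, -0.05, 0, 0, 0]
    - [0.088, -0.05, 0, 0, 0]
    - [0.088, -0.04, 0, 0, 0]

```text
clock: 8.45
tool_pos: [0.4896, 0.078, 0.2021]
eef_rot: [0.659, 0.258, -0.658, 0.258]
contact_force: [1.9, -0.8, -0.2]
opening: 1.0
```

Run:
```python
from h import *
go(.461,.307,.2,.181+np.pi/2)
```

```text
pos [0.4896 0.078  0.2021] jaw -0.823 tilt -1.0 roll 0.567 d [ 0.0021 -0.2304 -0.0131] n 3.6920075192299615 q7 -1.33 t 8.45 F [ 1.91 -0.82 -0.19] op 1.0
```

The two light tins don't need their labels turned, so I keep the current jaw angle. It's clear of the bottle and well inside joint 7's range.

Run:
```python
from h import *
go(.461,.307,.2)
```

```text
pos [0.4896 0.078  0.2021] jaw -0.823 tilt -1.0 roll 0 d [ 0.0021 -0.1873 -0.1347] n 3.6920075192299624 q7 -1.33 t 8.45 F [ 1.91 -0.82 -0.19] op 1.0
```

>>> arm_command:
  plan:
    - [0.088, 0, -0.047, -0.034, 0]
    - [0.088, 0, -0.047, -0.034, 0]
    - [0.088, 0, -0.047, -0.034, 0]
    - [0.088, 0.002, -0.046, -0.033, 0]
    - [0.088, 0, 0, 0, 0]
    - [0.088, 0, 0, 0, 0]

```text
clock: 9.2
tool_pos: [0.4612, 0.3061, 0.1978]
eef_rot: [-0.658, -0.258, 0.659, -0.259]
contact_force: [0.2, -0.2, 0.4]
opening: 0.996
```

Run:
```python
from h import *
from plant import r
s=r.get_state()
p,d=r.snapshot("wrist"); cv2.imwrite("pics/w3.png",p[:,:,::-1])
go(.461,.307,.03)
im=p[:,:,::-1].copy(); hsv=cv2.cvtColor(im,cv2.COLOR_BGR2HSV)
m=((hsv[...,1]<60)&(hsv[...,2]>95)).astype(np.uint8); m[:140]=0;m[235:]=0;m[:,:260]=0;m[:,370:]=0
c=max(cv2.findContours(m,0,1)[0],key=cv2.contourArea); e=cv2.fitEllipse(cv2.convexHull(c)); print(e,wplane(e[0],.078,s))
weigh(8)
```

```text
pos [0.4616 0.3052 0.1979] jaw -0.825 tilt -1.0 roll 0 d [ 0.1679 -0.0019 -0.0011] n 2.6867401782341074 q7 -1.68 t 9.25 F [ 0.77 -0.45 -0.53] op 0.995
((328.5380859375, 195.7853546142578), (81.69036102294922, 102.56776428222656), 119.94478607177734) [0.46669989 0.2974754  0.078     ]
F [ 0.357  0.095 -0.018] std [0.252 0.658 0.356] tau [-3.5600e-01 -4.7893e+01 -1.3210e+00 -1.2397e+01 -6.0000e-03 -8.2000e-02
  2.0000e-03] [0.4617 0.3064 0.1983]
```

View pics/w3.png

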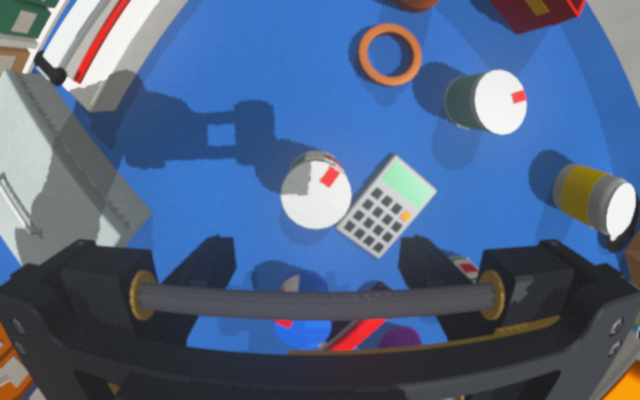

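T2's lid sits at (316,192), centred between the fingers. The ellipse fit was thrown off by the touching calculator, so I discard it. Descending.

>>> arm_command:
  plan:
    - [0.088, 0.05, 0, 0, 0]
    - [0.088, 0.05, 0, 0, 0]
    - [0.088, 0.04, 0, 0, 0]
    - [0.088, 0.027, 0, 0, 0]
    - [0.088, 0, 0, 0, 0]
    - [0.088, 0, 0, 0, 0]
    - [0.055, 0, 0, 0, 0]
    - [0.055, 0, 0, 0, 0]
    - [0.055, 0, 0, 0, 0]
    - [0.055, 0, 0, 0, 0]
    - [0.055, 0, 0, 0, 0]

```text
clock: 11.02
tool_pos: [0.4617, 0.3075, 0.0318]
eef_rot: [0.659, 0.258, -0.658, 0.258]
contact_force: [-0.4, 0.3, 5.8]
opening: 0.711
```

>>> arm_command:
  plan:
    - [0.055, -0.02, 0, 0, 0]
    - [0.055, -0.05, 0, 0, 0]
    - [0.055, -0.05, 0, 0, 0]
    - [0.055, -0.05, 0, 0, 0]
    - [0.055, 0, 0, 0, 0]
    - [0.055, 0, 0, 0, 0]
    - [0.055, 0, 0, 0, 0]

```text
clock: 11.9
tool_pos: [0.4604, 0.3062, 0.1994]
eef_rot: [-0.657, -0.258, 0.66, -0.259]
contact_force: [0.5, 0.5, -1.3]
opening: 0.708
```

Run:
```python
from h import *
from plant import r
weigh(12)
go(.489,-.373,.2)
```

```text
F [ 0.045 -0.089 -1.403] std [0.462 0.395 0.407] tau [ 1.0000e-02 -4.8601e+01 -1.3400e+00 -1.2695e+01  4.0000e-03 -6.7000e-02
 -0.0000e+00] [0.4614 0.307  0.2012]
pos [0.4614 0.307  0.2012] jaw -0.823 tilt -1.0 roll 0 d [0.0012 0.5174 0.4422] n 10.889742182197432 q7 -1.69 t 12.5 F [ 0.16 -0.19 -0.99] op 0.711
```

T2 is light at 1.4 N, so it goes to the tray's far slot.

>>> arm_command:
  plan:
    - [0.055, 0, 0.022, 0.019, 0]
    - [0.055, 0, 0.045, 0.0385, 0]
    - [0.055, 0, 0.045, 0.0385, 0]
    - [0.055, 0, 0.045, 0.0385, 0]
    - [0.055, 0, 0.045, 0.0385, 0]
    - [0.055, 0, 0.045, 0.0385, 0]
    - [0.055, 0, 0.045, 0.0385, 0]
    - [0.055, 0, 0.045, 0.0385, 0]
    - [0.055, 0, 0.045, 0.0385, 0]
    - [0.055, 0, 0.045, 0.0385, 0]
    - [0.055, 0, 0.045, 0.0385, 0]
    - [0.055, 0, 0.045, 0.0385, 0]

```text
clock: 14.0
tool_pos: [0.4884, -0.375, 0.2014]
eef_rot: [0.658, 0.258, -0.658, 0.258]
contact_force: [0.8, 0.1, -1.0]
opening: 0.709
```

>>> arm_command:
  plan:
    - [0.055, 0, 0.028, 0.024, 0]
    - [0.055, 0, 0.012, 0.01, 0]
    - [0.055, 0, 0, 0, 0]
    - [0.055, 0, 0, 0, 0]

```text
clock: 14.5
tool_pos: [0.4916, -0.4226, 0.2013]
eef_rot: [0.658, 0.26, -0.658, 0.259]
contact_force: [0.2, -0.5, 0.2]
opening: 0.709
```

Run:
```python
from h import *
go(.489,-.373,.036)
```

```text
pos [ 0.4916 -0.4226  0.2013] jaw -0.82 tilt -1.0 roll 0 d [ 0.1654 -0.0378 -0.0317] n 2.761367235654217 q7 -0.45 t 14.5 F [ 0.16 -0.52  0.24] op 0.709
```

>>> arm_command:
  plan:
    - [0.055, 0, -0.038, -0.032, 0]
    - [0.055, 0, 0, 0, 0]
    - [0.055, 0.05, 0, 0, 0]
    - [0.055, 0.05, 0, 0, 0]
    - [0.055, 0.035, 0, 0, 0]
    - [0.055, 0.015, 0, 0, 0]
    - [0.055, 0.008, 0, 0, 0]
    - [0.055, 0.004, 0, 0, 0]
    - [0.055, 0, 0, 0, 0]
    - [0.055, 0, 0, 0, 0]

```text
clock: 15.75
tool_pos: [0.4889, -0.3761, 0.0401]
eef_rot: [0.659, 0.258, -0.658, 0.259]
contact_force: [0.1, 0.5, -0.8]
opening: 0.709
```

Run:
```python
from h import *
from plant import r
go(.489,-.373,.036)
p,d=r.snapshot("scene"); cv2.imwrite("pics/s2.png",p[:,:,::-1])
```

```text
pos [ 0.4889 -0.3761  0.0401] jaw -0.823 tilt -1.0 roll 0 d [ 0.0041 -0.0023 -0.0022] n 0.08318330114849455 q7 -0.61 t 15.75 F [ 0.05  0.55 -0.76] op 0.709
```

View pics/s2.png

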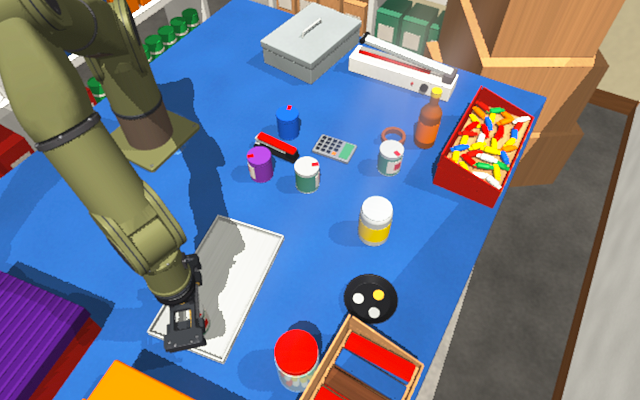

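The scene view shows T2 held over the tray's far end near (190,325), with the other items undisturbed. I lower the last 4 mm.

>>> arm_command:
  plan:
    - [0.055, 0.002, 0, 0, 0]
    - [0.055, 0.0015, 0, 0, 0]
    - [0.055, 0.0007, 0, 0, 0]
    - [0.055, 0, 0, 0, 0]
    - [0.055, 0, 0, 0, 0]

```text
clock: 16.42
tool_pos: [0.4886, -0.3757, 0.0358]
eef_rot: [0.658, 0.258, -0.658, 0.258]
contact_force: [-1.6, 1.7, 5.9]
opening: 0.709
```

Touchdown. Release, rise, and go to T1.

>>> arm_command:
  plan:
    - [0.07, 0, 0, 0, 0]
    - [0.088, 0, 0, 0, 0]
    - [0.088, 0, 0, 0, 0]
    - [0.088, 0, 0, 0, 0]
    - [0.088, -0.03, 0, 0, 0]
    - [0.088, -0.05, 0, 0, 0]
    - [0.088, -0.06, 0, 0, 0]
    - [0.088, -0.06, 0, 0, 0]
    - [0.088, 0, 0, 0, 0]

```text
clock: 17.55
tool_pos: [0.4913, -0.3772, 0.2402]
eef_rot: [0.661, 0.255, -0.656, 0.261]
contact_force: [-0.5, 0.1, -0.8]
opening: 0.995
```

Run:
```python
from h import *
go(.650,.239,.235)
```

```text
pos [ 0.4913 -0.3772  0.2402] jaw -0.823 tilt -0.9999 roll 0 d [ 0.0032 -0.3442 -0.5352] n 10.181339645465126 q7 -0.51 t 17.55 F [-0.48  0.15 -0.78] op 0.995
```

>>> arm_command:
  plan:
    - [0.088, 0, -0.0156, -0.0243, 0]
    - [0.088, 0, -0.0313, -0.0487, 0]
    - [0.088, 0, -0.0313, -0.0487, 0]
    - [0.088, 0, -0.0313, -0.0487, 0]
    - [0.088, 0, -0.0313, -0.0487, 0]
    - [0.088, 0, -0.0313, -0.0487, 0]
    - [0.088, 0, -0.0313, -0.0487, 0]
    - [0.088, 0, -0.0313, -0.0487, 0]
    - [0.088, 0, -0.0313, -0.0487, 0]
    - [0.088, 0, -0.0313, -0.0487, 0]
    - [0.088, 0, -0.0313, -0.0487, 0]
    - [0.088, 0, -0.0156, -0.0243, 0]

```text
clock: 19.05
tool_pos: [0.6458, 0.2453, 0.2332]
eef_rot: [-0.657, -0.261, 0.658, -0.259]
contact_force: [0.3, -0.5, -1.0]
opening: 0.996
```

>>> arm_command:
  plan:
    - [0.088, 0, 0, 0, 0]
    - [0.088, 0, 0, 0, 0]
    - [0.088, 0, 0, 0, 0]

```text
clock: 19.42
tool_pos: [0.6472, 0.2382, 0.2347]
eef_rot: [-0.658, -0.257, 0.659, -0.258]
contact_force: [-0.5, 0.1, -0.2]
opening: 1.001
```

Run:
```python
from h import *
from plant import r
p,d=r.snapshot("wrist"); cv2.imwrite("pics/w4.png",p[:,:,::-1])
p,d=r.snapshot("scene"); cv2.imwrite("pics/s3.png",p[:,:,::-1])
weigh(8)
go(.650,.239,.03)
```

```text
F [-0.096  0.187 -0.318] std [0.648 0.366 0.375] tau [ 9.3000e-02 -5.8509e+01 -2.6100e+00 -1.6642e+01 -4.0000e-03 -7.0000e-02
  0.0000e+00] [0.647  0.2408 0.2351]
pos [0.647  0.2408 0.2351] jaw -0.823 tilt -1.0 roll 0 d [ 0.2051  0.0033 -0.001 ] n 3.2813827163948353 q7 -1.44 t 19.925 F [-0.09 -0.86  0.3 ] op 1.003
```

View pics/w4.png

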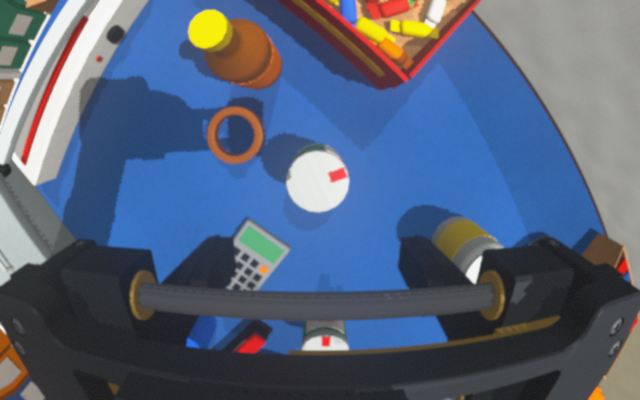

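View pics/s3.png

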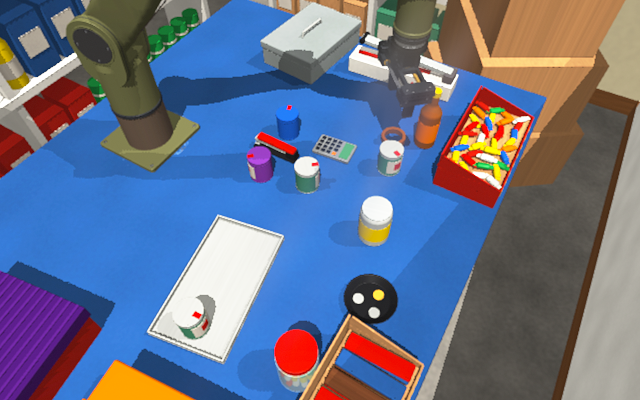

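T2 stands upright in the tray at (192,315). T1's lid is at (318,181) in the wrist view, centred within 2 mm. Descending on T1.

>>> arm_command:
  plan:
    - [0.088, 0.05, 0.003, 0, 0]
    - [0.088, 0.055, 0, 0, 0]
    - [0.088, 0.05, 0, 0, 0]
    - [0.088, 0.03, 0, 0, 0]
    - [0.088, 0.018, 0, 0, 0]
    - [0.088, 0, 0, 0, 0]
    - [0.055, 0, 0, 0, 0]
    - [0.055, 0, 0, 0, 0]
    - [0.055, 0, 0, 0, 0]
    - [0.055, 0, 0, 0, 0]
    - [0.055, 0, 0, 0, 0]

```text
clock: 21.3
tool_pos: [0.6498, 0.2391, 0.0332]
eef_rot: [0.659, 0.258, -0.658, 0.258]
contact_force: [-0.3, 0.4, 5.8]
opening: 0.709
```

>>> arm_command:
  plan:
    - [0.055, -0.02, 0, 0, 0]
    - [0.055, -0.05, 0, 0, 0]
    - [0.055, -0.06, 0, 0, 0]
    - [0.055, -0.06, 0, 0, 0]
    - [0.055, 0, 0, 0, 0]
    - [0.055, 0, 0, 0, 0]
    - [0.055, 0, 0, 0, 0]

```text
clock: 22.18
tool_pos: [0.6478, 0.2379, 0.22]
eef_rot: [-0.657, -0.258, 0.66, -0.259]
contact_force: [0.0, -0.3, -0.9]
opening: 0.708
```

Run:
```python
from h import *
from plant import r
weigh(12)
go(.451,-.167,.22)
```

```text
F [ 0.007 -0.213 -1.656] std [0.355 0.611 0.594] tau [ 1.1000e-02 -6.0109e+01 -2.7890e+00 -1.6829e+01 -1.2000e-02 -6.2000e-02
  0.0000e+00] [0.6491 0.2386 0.222 ]
pos [0.6491 0.2387 0.222 ] jaw -0.823 tilt -1.0 roll 0 d [0.002  0.1627 0.4211] n 7.222999304245128 q7 -1.44 t 22.775 F [-0.39 -0.2  -1.95] op 0.712
```

T1 is light as well at about 1.4–1.6 N, against 3.3 N for T3. It goes to the near tray slot.

>>> arm_command:
  plan:
    - [0.055, 0, 0.0061, 0.0163, 0]
    - [0.055, 0, 0.0215, 0.0555, 0]
    - [0.055, 0, 0.0215, 0.0555, 0]
    - [0.055, 0, 0.0215, 0.0555, 0]
    - [0.055, 0, 0.0215, 0.0555, 0]
    - [0.055, 0, 0.0215, 0.0555, 0]
    - [0.055, 0, 0.0215, 0.0555, 0]
    - [0.055, 0, 0.0215, 0.0555, 0]
    - [0.055, 0, 0.0061, 0.0163, 0]
    - [0.055, 0, 0, 0, 0]
    - [0.055, 0, 0, 0, 0]

```text
clock: 24.15
tool_pos: [0.4521, -0.1656, 0.2223]
eef_rot: [0.659, 0.259, -0.657, 0.259]
contact_force: [0.4, 0.1, -1.2]
opening: 0.711
```

Run:
```python
from h import *
go(.451,-.167,.0375)
```

```text
pos [ 0.4521 -0.1656  0.2223] jaw -0.821 tilt -1.0 roll 0 d [1.848e-01 1.000e-04 2.000e-03] n 2.95724329502216 q7 -0.89 t 24.15 F [ 0.39  0.13 -1.24] op 0.711
```

>>> arm_command:
  plan:
    - [0.055, 0.05, 0, 0.002, 0]
    - [0.055, 0.055, 0, 0, 0]
    - [0.055, 0.045, 0, 0, 0]
    - [0.055, 0.018, 0, 0, 0]
    - [0.055, 0.009, 0, 0, 0]
    - [0.055, 0.004, 0, 0, 0]
    - [0.055, 0.002, 0, 0, 0]
    - [0.055, 0, 0, 0, 0]
    - [0.055, 0, 0, 0, 0]

```text
clock: 25.28
tool_pos: [0.4498, -0.1686, 0.0395]
eef_rot: [0.659, 0.258, -0.658, 0.258]
contact_force: [-0.1, 0.1, -1.1]
opening: 0.709
```

>>> arm_command:
  plan:
    - [0.055, 0.001, 0, 0, 0]
    - [0.055, 0.001, 0, 0, 0]
    - [0.055, 0.0003, 0, 0, 0]
    - [0.055, 0, 0, 0, 0]
    - [0.055, 0, 0, 0, 0]

```text
clock: 25.9
tool_pos: [0.4495, -0.1684, 0.0371]
eef_rot: [0.658, 0.258, -0.658, 0.258]
contact_force: [-1.9, 1.4, 5.4]
opening: 0.712
```

>>> arm_command:
  plan:
    - [0.07, 0, 0, 0, 0]
    - [0.088, 0, 0, 0, 0]
    - [0.088, 0, 0, 0, 0]
    - [0.088, 0, 0, 0, 0]
    - [0.088, -0.03, 0, 0, 0]
    - [0.088, -0.05, 0, 0, 0]
    - [0.088, -0.05, 0, 0, 0]
    - [0.088, -0.05, 0, 0, 0]
    - [0.088, 0, 0, 0, 0]

```text
clock: 27.02
tool_pos: [0.4516, -0.169, 0.2199]
eef_rot: [0.66, 0.256, -0.656, 0.26]
contact_force: [0.3, -0.4, -0.9]
opening: 0.996
```

Run:
```python
from h import *
from plant import r
p,d=r.snapshot("top"); cv2.imwrite("pics/t4.png",p[:,:,::-1]); ct=r.calibration("top")
o,red=lids(p[:,:,::-1].copy(),None)
for e,a in o:
    t=tab(red,e)
    if t: print(np.round(e[0],1),e[1],np.round(t,1),plane(ct,e[0],.078).round(3),plane(ct,t[:2],.079).round(3))
go(.490,.0785,.2)
```

```text
[292.6 226.4] (24.25616455078125, 25.261451721191406) [287.2 219.6  13. ] [0.488 0.078 0.078] [0.505 0.092 0.079]
[227.9  83.2] (16.79402732849121, 25.895694732666016) [234.  83. 102.] [0.887 0.266 0.078] [0.887 0.249 0.079]
pos [ 0.4502 -0.1688  0.2179] jaw -0.824 tilt -1.0 roll 0 d [ 0.0177 -0.1544 -0.1973] n 4.017933031907614 q7 -0.92 t 27.075 F [-1.18  0.16 -0.14] op 1.001
```

View pics/t4.png

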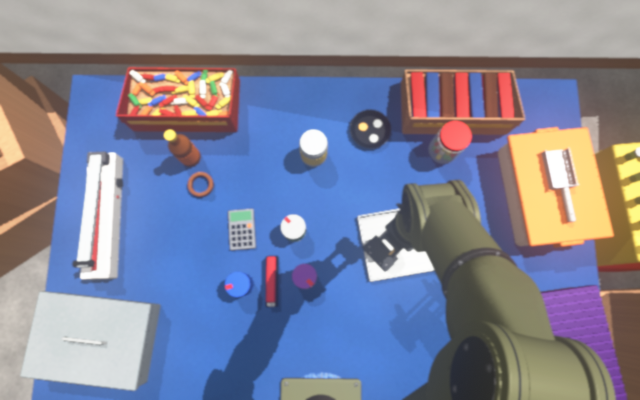

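T3 stands unmoved at (292,226) and the tray holds the other tins under the arm. Back to T3.

>>> arm_command:
  plan:
    - [0.088, 0, -0.031, -0.0395, 0]
    - [0.088, 0, -0.031, -0.0395, 0]
    - [0.088, 0, -0.031, -0.0395, 0]
    - [0.088, 0, -0.031, -0.0395, 0]
    - [0.088, 0.017, -0.0305, -0.0395, 0]
    - [0.088, 0, 0, 0, 0]
    - [0.088, 0, 0, 0, 0]

```text
clock: 27.95
tool_pos: [0.4881, 0.0783, 0.1983]
eef_rot: [-0.657, -0.258, 0.66, -0.258]
contact_force: [-0.2, -0.9, 0.3]
opening: 0.998
```

Run:
```python
from h import *
from plant import r
p,d=r.snapshot("scene"); cv2.imwrite("pics/s4.png",p[:,:,::-1])
s=r.get_state(); p,d=r.snapshot("wrist"); cv2.imwrite("pics/w5.png",p[:,:,::-1])
im=p[:,:,::-1].copy(); hsv=cv2.cvtColor(im,cv2.COLOR_BGR2HSV)
red=(((hsv[...,0]<8)|(hsv[...,0]>172))&(hsv[...,1]>110)&(hsv[...,2]>120)).astype(np.uint8)
m=(((hsv[...,1]<60)&(hsv[...,2]>95))|(red>0)).astype(np.uint8); m[:140]=0;m[232:]=0;m[:,:270]=0;m[:,360:]=0
c=max(cv2.findContours(m,0,1)[0],key=cv2.contourArea); e=cv2.fitEllipse(cv2.convexHull(c))
red[:155]=0;red[200:]=0;red[:,:280]=0;red[:,350:]=0
ys,xs=np.nonzero(red); a=wplane((xs.mean(),ys.mean()),.079,s); b=wplane(e[0],.078,s)
print(e,xs.mean(),ys.mean(),len(xs),b,a)
# direction of tab: PCA over its pixels on lid plane
P=np.array([wplane((x,y),.079,s)[:2] for x,y in zip(xs,ys)]); Q=P-P.mean(0); u=np.linalg.svd(Q)[2]; print('pca',np.arctan2(u[:,1],u[:,0])%np.pi, Q.std(0))
go(.490,.0785,.031)
```

```text
((317.0188903808594, 188.55397033691406), (70.09552001953125, 78.09822082519531), 177.15994262695312) 317.8611111111111 169.86111111111111 180 [0.49141858 0.080745   0.078     ] [0.50442202 0.09177664 0.079     ]
pca [0.66915932 2.23995565] [0.00375289 0.00338236]
pos [0.4887 0.0773 0.1991] jaw -0.825 tilt -1.0 roll 0 d [ 0.168  -0.     -0.0022] n 2.6889983099552435 q7 -1.41 t 28.05 F [-0.01  0.41 -0.56] op 0.998
```

View pics/w5.png

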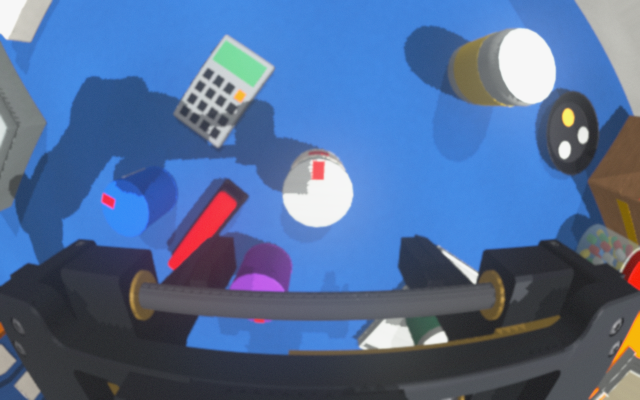

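View pics/s4.png

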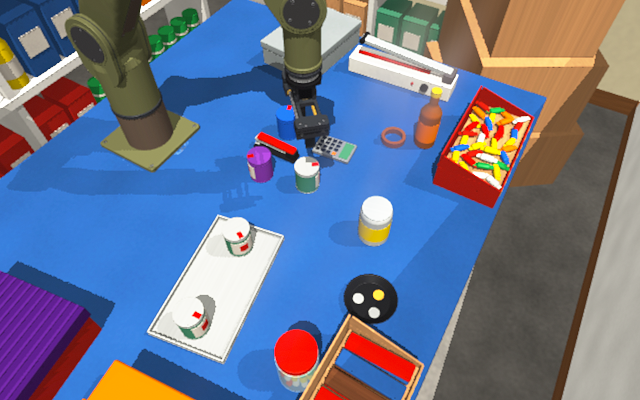

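Both light tins stand upright in the tray at (237,238) and (192,315). T3's lid is centred, with its yaw between 0.67 and 0.75. I grip it and lift.

>>> arm_command:
  plan:
    - [0.088, 0.05, 0, -0.001, 0]
    - [0.088, 0.05, 0, 0, 0]
    - [0.088, 0.04, 0, 0, 0]
    - [0.088, 0.027, 0, 0, 0]
    - [0.088, 0, 0, 0, 0]
    - [0.088, 0, 0, 0, 0]
    - [0.055, 0, 0, 0, 0]
    - [0.055, 0, 0, 0, 0]
    - [0.055, 0, 0, 0, 0]
    - [0.055, 0, 0, 0, 0]
    - [0.055, 0, 0, 0, 0]
  force: 25

```text
clock: 29.42
tool_pos: [0.4907, 0.0797, 0.0333]
eef_rot: [0.659, 0.258, -0.658, 0.258]
contact_force: [0.2, -1.1, 6.0]
opening: 0.706
```

>>> arm_command:
  plan:
    - [0.055, -0.02, 0, 0, 0]
    - [0.055, -0.05, 0, 0, 0]
    - [0.055, -0.06, 0, 0, 0]
    - [0.055, -0.06, 0, 0, 0]
    - [0.055, -0.06, 0, 0, 0]
    - [0.055, -0.02, 0, 0, 0.14]
    - [0.055, 0, 0, 0, 0.15]
    - [0.055, 0, 0, 0, 0.15]
    - [0.055, 0, 0, 0, 0.14]
    - [0.055, 0, 0, 0, 0.14]
    - [0.055, 0, 0, 0, 0]
    - [0.055, 0, 0, 0, 0]

```text
clock: 30.92
tool_pos: [0.4894, 0.0799, 0.3023]
eef_rot: [-0.707, -0.011, 0.707, -0.011]
contact_force: [-0.4, -0.2, -3.1]
opening: 0.708
```

Run:
```python
from h import *
from plant import r
s=r.get_state()
p,d=r.snapshot("wrist"); cv2.imwrite("pics/w6.png",p[:,:,::-1])
p,d=r.snapshot("scene"); cv2.imwrite("pics/s5.png",p[:,:,::-1])
weigh(8)
go(.49,.078,.3)
```

```text
F [-3.800e-02  2.000e-03 -3.519e+00] std [0.189 0.535 0.452] tau [-2.1000e-02 -4.1630e+01 -1.0660e+00 -1.5859e+01  1.7000e-02 -6.1000e-02
  7.0000e-03] [0.49   0.0799 0.3027]
pos [0.49   0.0798 0.3027] jaw -1.543 tilt -1.0 roll 0 d [0.0027 0.0018 0.    ] n 0.05275825910551759 q7 -1.93 t 31.425 F [-0.72 -0.11 -3.5 ] op 0.705
```

View pics/w6.png

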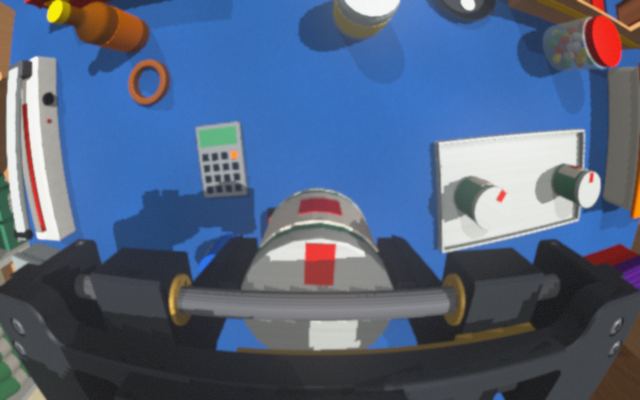

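View pics/s5.png

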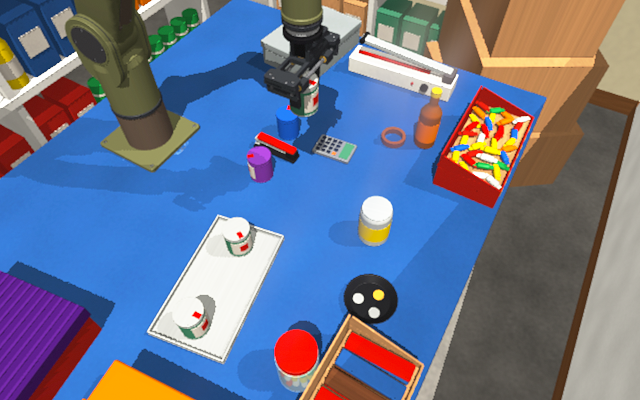

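Run:
```python
from h import *
from plant import r
s=r.get_state()
im=cv2.imread("pics/w6.png"); hsv=cv2.cvtColor(im,cv2.COLOR_BGR2HSV)
red=(((hsv[...,0]<8)|(hsv[...,0]>172))&(hsv[...,1]>110)&(hsv[...,2]>70)).astype(np.uint8)
n,l,st,ce=cv2.connectedComponentsWithStats(red)
zl=s['tool_pos'][2]+.046
for i in range(1,n):
    if st[i,4]>150 and 280<ce[i][0]<360 and 180<ce[i][1]<300:
        print(st[i],ce[i],wplane(ce[i],zl,s)-s['tool_pos'])
        L=[];Rr=[]
        for y in range(st[i,1]+4,st[i,1]+st[i,3]-4):
            xs=np.nonzero(l[y]==i)[0]; L.append(wplane((xs.min()-.5,y),zl,s)[:2]);Rr.append(wplane((xs.max()+.5,y),zl,s)[:2])
        for E in(L,Rr):
            E=np.array(E); print('edge yaw',np.polyfit(E[:,0],E[:,1],1), E[0],E[-1])
g=cv2.resize(im[170:360,220:420],None,fx=4,fy=3,interpolation=2); cv2.imwrite("pics/w6c.png",g)
gr=((hsv[...,1]<60)&(hsv[...,2]>60))
for y in(240,250,262): print(y,np.nonzero((hsv[y,220:420,2]>100)&(hsv[y,220:420,1]<50))[0][[0,-1]]+220)
```

```text
[299 198  43  17 525] [319.46857143 205.99619048] [0.04054641 0.00055643 0.046     ]
edge yaw [-0.13094439  0.15644364] [0.53175899 0.08679068] [0.52893213 0.08709338]
edge yaw [ 0.27320685 -0.07113681] [0.53210465 0.07441163] [0.52930672 0.07360087]
[ 305  244   31   41 1173] [319.23699915 263.68627451] [ 1.87336594e-02 -3.48423062e-05  4.60000000e-02]
edge yaw [-0.00810743  0.08919169] [0.51486804 0.08484935] [0.50164458 0.08504762]
edge yaw [-0.02296782  0.08626656] [0.51514982 0.07426986] [0.50192371 0.07468829]
240 [263 372]
250 [262 378]
262 [253 378]
```

View pics/w6c.png

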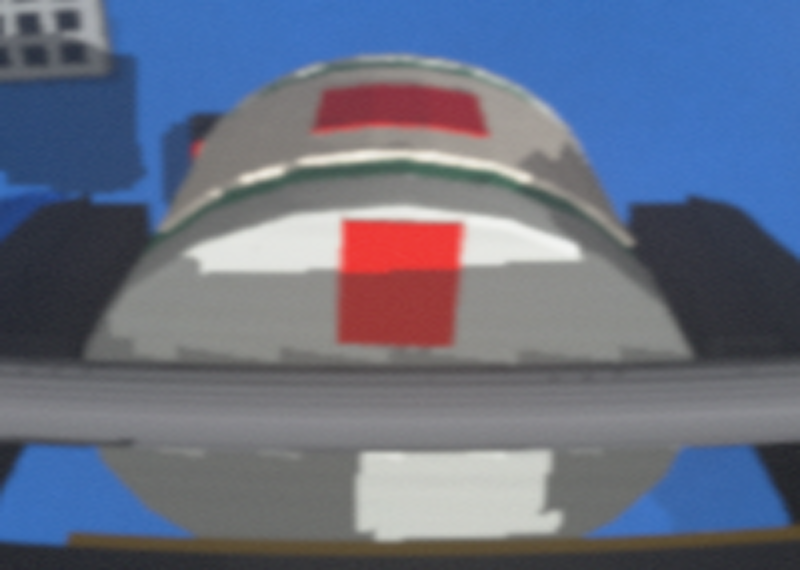

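The crop shows the label picture and the lid tab at (319,264) squarely ahead. The tab edges give a yaw of -0.015 rad and the lateral offset is under 1 mm, so no correction is needed. One last check, then I hand in.

Run:
```python
from h import *
from plant import r
s=r.get_state(); go(.49,.078,.3); print(np.abs(s['qd']).max())
a=cv2.imread("pics/scene0.png").astype(int);b=cv2.imread("pics/s5.png").astype(int)
m=np.abs(a-b).sum(2)
for n,(x,y) in dict(calc=(335,148),tape=(393,136),bottle=(427,130),chilli=(376,220),jar=(297,358),stapler=(277,146),dish=(370,298),purple=(260,165),blue=(288,122)).items(): print(n,m[y-10:y+10,x-12:x+12].mean().round(1))
r.finish_job(); print(r.get_state()['clock'])
```

```text
pos [0.49   0.0798 0.3027] jaw -1.543 tilt -1.0 roll 0 d [0.0027 0.0018 0.    ] n 0.05275825910551759 q7 -1.93 t 31.425 F [-0.72 -0.11 -3.5 ] op 0.705
0.0022440335149859943
calc 29.2
tape 84.1
bottle 24.9
chilli 28.9
jar 5.5
stapler 17.0
dish 16.2
purple 25.6
blue 30.9
the job is handed in; nothing more can be done
the job is handed in; nothing more can be done
```

I handed the job in at about 31 s of the 72 s allowed, with the full tin gripped and held up; no verdict was reported.

- **Which is full:** the tin that started nearest the middle weighed 3.3–3.5 N, about 0.34–0.36 kg. The other two weighed about 1.4 N and 1.3–1.7 N.
- **Light tins:** I lowered both onto the refill tray until they touched, then let go. The last camera views show them standing upright in it.
- **Full tin:** it is gripped at 25 N, vertical and still, with its base about 27 cm above the counter. The lid tab's edges put the label about 0.015 rad off straight toward the customer.
- **First lift of the full tin:** I put it back on its spot after weighing it, moved the light ones, then picked it up again.
- **Checks that disagreed:**
  - One lid fit was thrown off by the calculator beside the tin, so I dropped it.
  - The first yaw estimates for the full tin ranged from 0.67 to 0.75 rad. The view of the tin in the gripper settled that.
  - In the before/after picture comparison, only the tape roll's patch changed much. A tin that was later moved to the tray had filled part of that patch, and I saw no sign the roll itself had moved.

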